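Load a sprung label reel into the dispenser

ROBOT

A 6-joint arm with a two-finger parallel gripper is mounted at the origin on the work surface. World frame = base frame: x ahead of the robot, y to its left, z up, the work surface at z = 0. Lengths are in m, angles in rad, forces in N, time in s.
With the tool pointing down it reaches from about 0.375 to 0.9 m from the base axis. Payload 3.1 kg.
Tool frame: the origin (TCP) lies midway between the tips of the shut fingers; the grasp point (between the pads) lies 19 mm behind it; z points along the fingers, y is the direction in which the jaws open and shut (so a half turn about z gives the same grasp; the last joint's range is limited). The gripper opens to 87 mm and grips with 3 to 60 N. Pads are 19 mm wide; open, the fingers measure 117 mm over their backs; the gripper's body (75 mm by 190 mm) begins 51 mm behind the grasp point.
Start: joints at [1.079, 0.527, 1.433, -0, 1.181, -0.178], TCP at [0.192, 0.595, 0.223] pointing down, gripper open.
Joint ranges: [-3.08, 3.08], [-0.75, 2.2], [0.22, 2.44], [-1.43, 4.57], [0, 2.65], [-2.85, 2.85]. Speed limits (rad/s): [2.79, 2.79, 3.14, 3.14, 3.14, 3.14].

INTERFACE

Orientations are given as a rotation vector (axis times angle).
In Python, from cell import arm gives the robot as it stands. Calls block until the motion is done:
- arm.move_to(position, orientation): joint-space move of the TCP to a pose.
- arm.line_to(position, rot=None, v=0.15, threshold=None): straight line of the TCP; rot=None keeps the orientation; v is the mean speed in m/s. With threshold (N) it stops when the force on the tool has changed by that much, and returns True; else False.
- arm.move_j(angles): joint-space move.
- arm.gripper_to(opening, f_grip=None): finger opening in m; f_grip is the grip in N (None keeps the last); returns when the fingers have stopped.
- arm.dwell(seconds).
- arm.inverse_kinematics(position, orientation): joint angles nearest the present ones, or None.
- arm.get_state(): the state.
- arm.snapshot(name): name is "scene" or "top"; returns the picture (420x560x3 uint8, red, green, blue); there is no depth.
- arm.camera_model(name): a dict with "fx", "fy", "cx", "cy" (pixels), "k1" (the pictures are not rectified: a ray, as slopes to the right and down, at radius r is drawn at 1 + k1 r^2 times it, then the intrinsics apply), "R" (3x3) and "t" (3): a world point X has camera coordinates R X + t. Camera axes: x right, y down, z forward; pixel columns grow to the right and rows downward; lengths in m; the calibration is good to about 2 mm. A picture is of the moment at which its call begins. camera_model takes no time and is no camera call.
A pose or a line that the arm cannot do raises arm.PlanningError and nothing moves.
- arm.finish_job(): hands the job in, once; it reports no verdict.
Trained networks look in the newest picture that a camera, given by its name, has taken for a name from the list of things; names that differ only in an ending like _2 or _b are one class to them, and where a whole thing is asked for, a point or a joint stands for the part that bears it (a point fixed in the world has none). Each returns a list of dicts, best first, with "p" (0 to 1); they miss things now and then, are a little off and sometimes report something else, mostly with a low value. They report only what shows in the picture. A call takes as long as a camera call. They do not tell look-alikes from the thing itself.
- arm.cut_out(camera, label): "pixels" (420x560 bool, what is visible of it) and "extent" ([left, top, width, height] in pixels, round what is visible of it).
- arm.spot_point(camera, label): "uv" ([column, row] in pixels: a listed point, or the origin of a listed thing).
The state is a dict: "time": time; "joints": joint angles; "qvel": joint speeds; "joint_torque": joint torques, N m; "tool_pos": TCP position; "ee_rot": TCP orientation; "force": force on the tool from outside, world axes, zero at the start; "moment": the same for the moment, N m; "grip_width": finger opening in m.
Only numpy, scipy, OpenCV 4.12 (cv2) and the standard library are available. Lean on these libraries where they do the work, as an engineer would, in place of code of your own. Each camera call takes 0.05 s, during which the arm holds its last target. There are 200 camera calls.

TASK

The jar-label dispenser is empty. Load the full reel of labels: squeeze its two flanges together against the spring, lower it between the dispenser's two end cups and let go, so that both axle stubs spring out into the cups and the reel hangs level between them. Leave the used-up reel (bare core) lying in its rest.

Things in the scene. Friction and masses are not known exactly. Their poses are not given: they have to be found in the camera images.
- full_center (a point): Full label reel, 0.3 kg: two white flanges, 92 mm across, 4 mm thick, outer faces 68 mm apart, on a level axle (its y; it may roll about it), lying in an aluminium rest, axle 53 mm up. A steel stub 12 mm thick stands out 31 mm from each flange: 130 mm tip to tip. White roll, 80 mm across, 36 mm wide, fixed to the -y flange. Point: on the axle, 34 mm from the -y flange's outer face.
- spent_center (a point): Used-up reel, a bystander: the same flanges, stubs and spring, but only a bare brown cardboard core 26 mm across between the flanges, 0.13 kg. It lies in a like rest, axle 53 mm above the table. The point is on the axle, midway between the flanges; y runs along the axle. Either reel may lie in either rest.
- cups_mid (a point): Fixed dispenser: grey base 120 x 150 x 12 mm, two uprights 98 mm high with black conical cups facing each other along y. Point: midway between the cups on their axis, 80 mm above the table, z up. Rims 116 mm apart, 36 mm across outside (reaching 18 mm above the axis), 29 mm inside; cups 6 mm deep, 17 mm wide at the bottom, bottoms 128 mm apart. The reel fits either way round.
- full_flange (a joint): The full reel's spring: how far its +y flange is slid towards the -y one, in m. 0 at rest; 0.026 at the hard stop (outer faces 42 mm, tips 104 mm apart); about 0.002 when home in the cups. It takes 4.5 N to start, 8.4 N at the stop: pinch the flanges' outer faces from above, over the stubs, fingers closing along the axle, with 15 to 40 N, which also carries the reel.
Things that resemble listed ones, but are neither listed nor needed, are in the scene too. Leave any green or pink look-alike of the part that bears full_center alone.

How it is judged:
At the end, for the whole second after the job is handed in: The full reel hangs at rest between the cups: its centre within 12 mm of the point midway between them, its axle within 7 degrees of their axis, and its flanges sprung apart again (squeezed less than 7 mm) (distance between full_center and cups_mid below 0.012 m and angle between the y axis of full_center and the y axis of cups_mid, either way round below 0.12 rad and value of joint full_flange below 0.007 m and velocity of joint full_flange between -0.02 and 0.02 m/s); the robot touches nothing.
It fails at once if the used-up reel is moved more than 25 mm (distance of spent_center from where it was at the start of the episode above 0.025 m).
It also fails if it takes over 38 s, if anything falls off the work surface, if the arm or the gripper's body presses on something with over 40 N, if the wrist force passes 120 N, or if a joint passes its speed limit or range.

## Working session

There is one attempt and no reset: what is moved stays moved. The work goes in short steps, each a Python script; the robot and the scene stay as the last script left them, time stands still between calls to the robot, and variables do not carry over. Pictures are saved under pics/ and viewed, about 8 in all and at most 12, crops included, and the job is handed in when it is done.

```bash
ls; mkdir -p pics
python3 - <<'E'
from cell import arm
import cv2,numpy as np
for c in("scene","top"):
    im=arm.snapshot(c); cv2.imwrite(f"pics/{c}0.png",im[...,::-1])
    m=arm.camera_model(c); print(c,m)
    for l in("full_center","spent_center","cups_mid"):
        print(l,[(np.round(d["uv"],1),round(d["p"],2)) for d in arm.spot_point(c,l)])
    for l in("full_center","spent_center"):
        print('cut',l,[(d["extent"],round(d["p"],2)) for d in arm.cut_out(c,l)])
print(arm.get_state())
E
```

```text
pics
scene {'fx': 384.33212353531883, 'fy': 384.33212353531883, 'cx': 289.08116949019234, 'cy': 213.29395856715414, 'k1': -0.027293578725712943, 'R': array([[ 3.25812713e-01,  9.45434312e-01, -1.93257045e-04],
       [ 7.87492163e-01, -2.71496268e-01, -5.53304500e-01],
       [-5.23165528e-01,  1.80121451e-01, -8.32979047e-01]]), 't': array([-0.1745583 , -0.29759741,  1.05367789])}
full_center [(array([417.4, 219. ]), 0.71), (array([336.9, 216. ]), 0.65), (array([358.9, 118.3]), 0.55)]
spent_center [(array([384.5, 288.3]), 0.8)]
cups_mid [(array([228.9, 295.9]), 0.92)]
cut full_center [([335.9, 94.0, 43.7, 45.1], 0.79), ([387.7, 195.7, 61.8, 54.0], 0.69), ([309.6, 190.9, 61.8, 49.8], 0.67)]
cut spent_center [([354.4, 258.9, 63.4, 56.2], 0.94), ([311.9, 189.9, 56.9, 52.6], 0.25)]
top {'fx': 440.6258827239868, 'fy': 440.6258827239868, 'cx': 275.1267151270642, 'cy': 202.00495002323018, 'k1': 0.007176274199311997, 'R': array([[-0.01954233, -0.99980743,  0.00178878],
       [-0.98910299,  0.01907192, -0.1459847 ],
       [ 0.14592247, -0.00462217, -0.98928523]]), 't': array([0.04694226, 0
[... 374 characters left out ...]
43.6], 0.86), ([211.0, 171.2, 21.0, 36.1], 0.55)]
{'time': 0.6, 'joints': array([ 1.07951670e+00,  5.27459927e-01,  1.43266730e+00,  1.25205404e-05,
        1.18138910e+00, -1.78524881e-01]), 'qvel': array([-0.00111659,  0.00091567,  0.00081228,  0.0016247 ,  0.00077023,
        0.00223731]), 'joint_torque': array([-8.18290664e-04, -4.39746022e+01, -1.76892042e+01,  6.34065480e-02,
        5.07205515e-02, -3.92091113e-05]), 'tool_pos': array([0.19228452, 0.59468752, 0.22258348]), 'ee_rot': array([4.89279361e-01, 3.10324366e+00, 1.19217337e-04]), 'force': array([ 0.25738029, -0.35946438,  0.41046381]), 'moment': array([ 0.01079849,  0.03942912, -0.04158384]), 'grip_width': 0.0868674899326466}
```

Run:
```python
import cv2,numpy as np
a=cv2.imread("pics/scene0.png")[80:360,170:490];b=cv2.imread("pics/top0.png")[80:330,130:410]
cv2.imwrite("pics/s1.png",cv2.resize(a,None,fx=2.1,fy=2.1,interpolation=cv2.INTER_CUBIC))
cv2.imwrite("pics/t1.png",cv2.resize(b,None,fx=2.4,fy=2.4,interpolation=cv2.INTER_CUBIC))
```

```text
(no output)
```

View pics/s1.png

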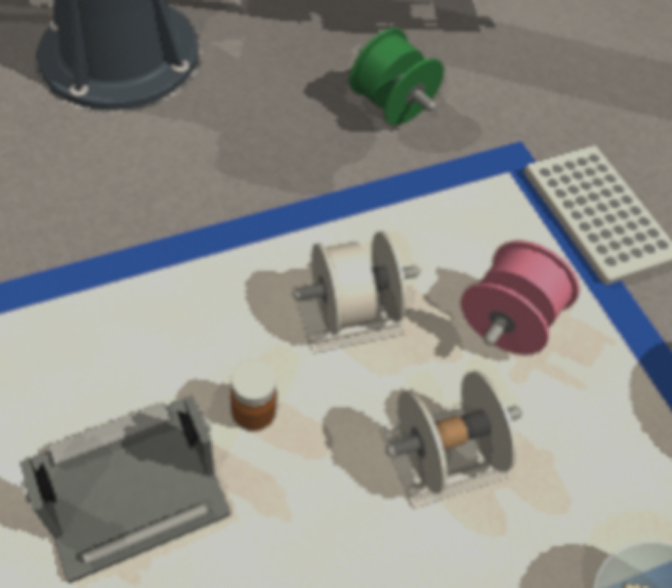

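View pics/t1.png

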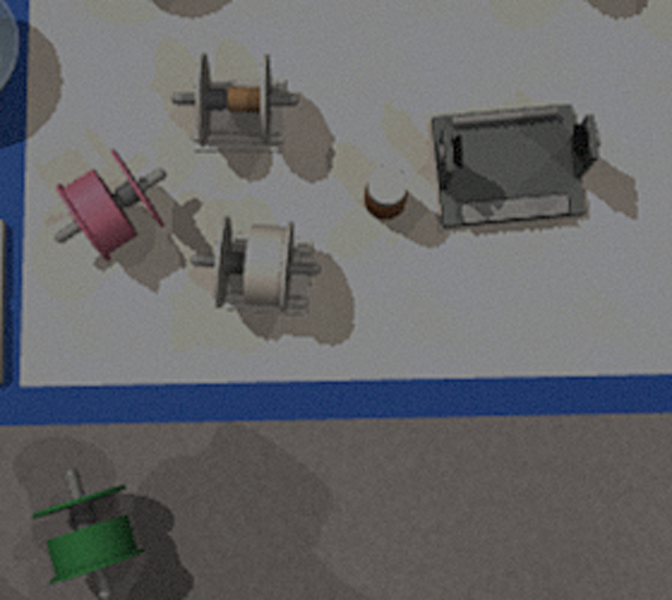

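The scene picture shows four reel-like things: the white full reel in a rest (337,216), the bare-core spent reel in a rest (384,288), a pink look-alike (417,219) and a green one on the floor (359,118). I choose the white-roll reel, at top (236,190), whose roll sits on the right (-y) flange. The dispenser is at scene (229,296).

```bash
cat > h.py <<'E'
from cell import arm
import cv2,numpy as np
from scipy.optimize import least_squares
M={c:arm.camera_model(c) for c in("scene","top")}
def proj(c,X):
    m=M[c];X=np.atleast_2d(X)
    K=np.array([[m["fx"],0,m["cx"]],[0,m["fy"],m["cy"]],[0,0,1]])
    return cv2.projectPoints(X.astype(float),cv2.Rodrigues(m["R"])[0],m["t"],K,np.array([m["k1"],0,0,0]))[0][:,0]
def fit(obs,z,x0,fixz=True):
    """obs: (camera,offset along axle,uv); -> x,y,yaw with the axle at height z"""
    f=lambda p:np.concatenate([proj(c,[p[0]-o*np.sin(p[2]),p[1]+o*np.cos(p[2]),z])[0]-uv for c,o,uv in obs])
    r=least_squares(f,x0);return r.x,r.fun.round(1)
def circ(x,y,yaw,z,o,R):
    t=np.linspace(0,2*np.pi,60);c,s=np.cos(yaw),np.sin(yaw)
    return np.c_[x-o*s+R*np.cos(t)*c,y+o*c+R*np.cos(t)*s,z+R*np.sin(t)]
E
python3 - <<'E'
from h import *
F,r=fit([("scene",0,(336.9,216)),("top",0,(236.4,189.9)),("scene",-.065,(311,219)),("scene",.065,(369,209)),("top",.065,(210,188.3)),("top",-.065,(263.3,191.7))],.053,[.45,.1,0]);print(F,r)
C,r=fit([("scene",0,(228.9,295.9)),("top",0,(350.1,140.8)),("scene",-.058,(191.9,311)),("scene",.058,(260.5,283.8)),("top",.058,(320,143.3)),("top",-.058,(372,140))],.08,[.55,-.1,0]);print(C,r)
out=[]
for c,(x0,x1,y0,y1) in(("scene",(175,385,175,345)),("top",(195,405,95,225))):
    im=cv2.imread(f"pics/{c}0.png")[y0:y1,x0:x1];s=3.4
    im=cv2.resize(im,None,fx=s,fy=s,interpolation=cv2.INTER_CUBIC)
    if c=="top": im=cv2.convertScaleAbs(im,alpha=1.6)
    for P,z,cs in((F,.053,[(.034,.046),(-.034,.046),(.065,.006),(-.065,.006)]),(C,.08,[(.058,.018),(-.058,.018)])):
        for o,R in cs:
            q=(proj(c,circ(*P,z,o,R))-[x0,y0]+.5)*s
            cv2.polylines(im,[q.astype(int)],True,(0,0,255),1,cv2.LINE_AA)
    cv2.imwrite(f"pics/{c}2.png",im)
R=cv2.Rodrigues(np.array([4.89279361e-01, 3.10324366e+00,0]))[0];print(R.round(2))
E
```

```text
[ 0.46395178  0.13223835 -0.1054197 ] [ 1.6 -1.5 -0.6 -0.3 -3.1  1.5 -0.6 -0.3 -1.2 -1.  -0.5  0.2]
[ 0.57260994 -0.12931703  0.06674516] [-3.5  0.7 -5.3 -0.4  1.  -2.  -3.7  0.7  0.4 -0.9 -2.9 -1.6]
[[-0.95  0.31  0.  ]
 [ 0.31  0.95 -0.  ]
 [-0.    0.   -1.  ]]
```

View pics/scene2.png

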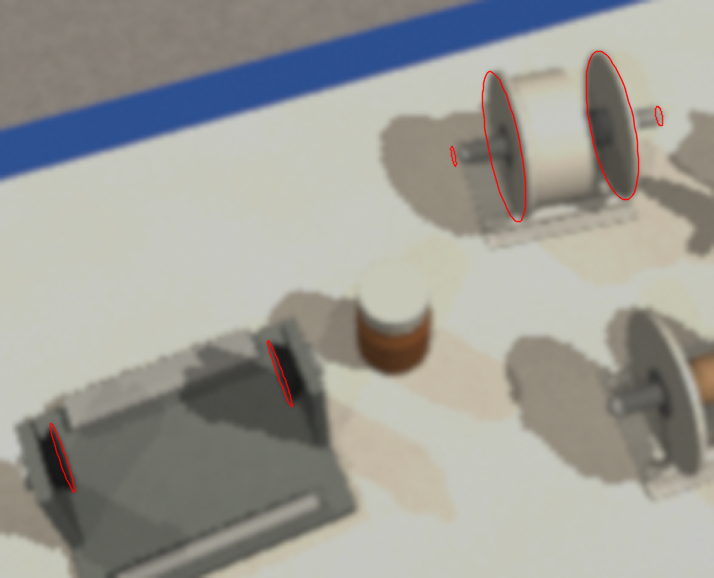

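View pics/top2.png

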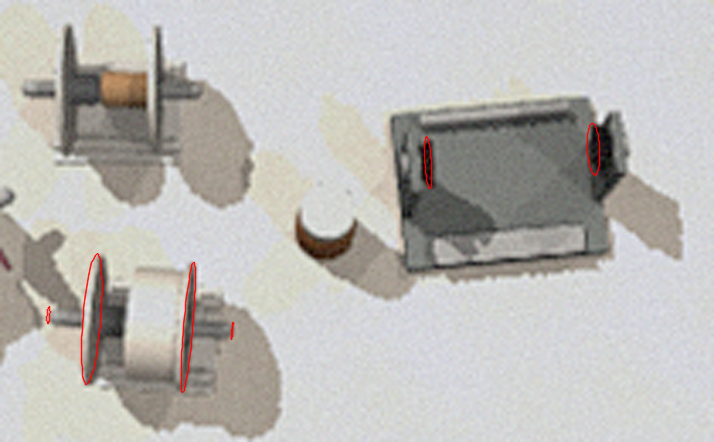

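Run:
```python
from h import *
def tri(uvs):
    r=least_squares(lambda X:np.concatenate([proj(c,X)[0]-u for c,u in uvs]),[.6,-.1,.01]);return r.x.round(4),r.fun.round(1)
def onz(c,u,z):
    r=least_squares(lambda X:proj(c,[X[0],X[1],z])[0]-u,[.6,-.1]);return r.x.round(4)
o=np.array([195,95]);T=[np.array(p)/3.4+o for p in((391,115),(592,98),(609,257),(408,271))]
b=[onz("top",u,.012) for u in T];print("base top cam",b,np.mean(b,0), (b[0]-b[1]),(b[3]-b[2]))
for u in((279.0,325.2),(203.3,355.2)):print("scene front",onz("scene",u,.012))
for n,s,t in(("full",(336.9,216),(236.4,189.9)),("cups",(228.9,295.9),(350.1,140.8)),("rim+",(260.5,283.8),(322.5,143.3)),("rim-",(191.9,311),(371,140))):
    print(n,tri([("scene",s),("top",t)]))
# averaged network reports
for c in("scene","top"):
    L={"full_center":[],"cups_mid":[]}
    for k in range(4):
        arm.snapshot(c)
        for l in L:L[l].append([np.round(d["uv"],1).tolist() for d in arm.spot_point(c,l)])
    for l in L:print(c,l,L[l])
```

```text
base top cam [array([ 0.6244, -0.0539]), array([ 0.6346, -0.2047]), array([ 0.5129, -0.2111]), array([ 0.5052, -0.0627])] [ 0.569275 -0.1331  ] [-0.0102  0.1508] [-0.0077  0.1484]
scene front [ 0.6297 -0.052 ]
scene front [ 0.6372 -0.1952]
full (array([0.4637, 0.1302, 0.0481]), array([ 0.3, -0. ,  0.4,  0.1]))
cups (array([ 0.5727, -0.1295,  0.0824]), array([-3.7,  0.2, -5.1, -0.8]))
rim+ (array([ 0.5684, -0.069 ,  0.0795]), array([-2.4,  0.1, -3.1, -0.6]))
rim- (array([ 0.5752, -0.1916,  0.0708]), array([-0.6,  0. , -0.9, -0.1]))
scene full_center [[[358.6, 117.2], [417.8, 223.1], [341.4, 212.7]], [[335.6, 214.5], [415.9, 220.7]], [[337.0, 214.0], [416.9, 222.5], [358.8, 116.3], [387.4, 285.2]], [[339.4, 213.9], [413.6, 221.5]]]
scene cups_mid [[[226.5, 296.4]], [[225.6, 295.5]], [[228.0, 299.5]], [[224.3, 299.5]]]
top full_center [[[176.9, 164.4], [235.1, 190.6], [164.1, 304.5]], [[236.4, 189.0], [166.2, 304.0], [177.5, 164.2]], [[164.1, 304.8], [176.9, 164.0], [232.6, 191.7]], [[232.8, 188.4], [166.7, 303.8], [175.7, 163.8]]]
top cups_mid [[[348.5, 138.8]], [[348.4, 139.8]], [[347.1, 139.1]], [[347.7, 139.2]]]
```

Both views agree on the poses to about 3 mm (full reel about (.464,.132), yaw -.10; cups about (.573,-.131), yaw .067), which is good enough. I'll go above the reel and look.

```bash
cat >> h.py <<'E'
def rot(yaw):
    y=np.array([-np.sin(yaw),np.cos(yaw),0]);z=np.array([0,0,-1.])
    return cv2.Rodrigues(np.c_[np.cross(y,z),y,z])[0].ravel()
F=np.array([.464,.132,-.10]);C=np.array([.573,-.131,.067])
def at(P,z):return np.array([P[0],P[1],z])
E
python3 - <<'E'
from h import *
for P,z in((F,.2),(F,.064),(C,.25),(C,.09)):print(arm.inverse_kinematics(at(P,z),rot(P[2])))
arm.gripper_to(.087,30)
arm.move_to(at(F,.20),rot(F[2]));arm.line_to(at(F,.125),v=.15)
print(arm.get_state()["time"],arm.get_state()["tool_pos"])
a=arm.snapshot("scene")[160:290,260:430];b=arm.snapshot("top")[130:240,170:320]
f=lambda i,w:cv2.resize(i[...,::-1],(w,500),interpolation=cv2.INTER_CUBIC)
cv2.imwrite("pics/ab.png",np.hstack([f(a,400),f(b,400)]))
E
```

```text
[ 4.49859816e-02  3.69934043e-01  1.80714170e+00 -4.44089210e-16
  9.64516907e-01 -1.42581035e+00]
[ 4.49859816e-02  6.11728113e-01  1.91748808e+00 -4.44089210e-16
  6.12376458e-01 -1.42581035e+00]
[-4.14744294e-01  4.46764801e-01  1.49712919e+00 -4.44089210e-16
  1.19769866e+00 -2.05254062e+00]
[-4.14744294e-01  6.56291695e-01  1.63690425e+00 -4.44089210e-16
  8.48396710e-01 -2.05254062e+00]
4.6083 [0.46437962 0.13239291 0.1252312 ]
```

View pics/ab.png

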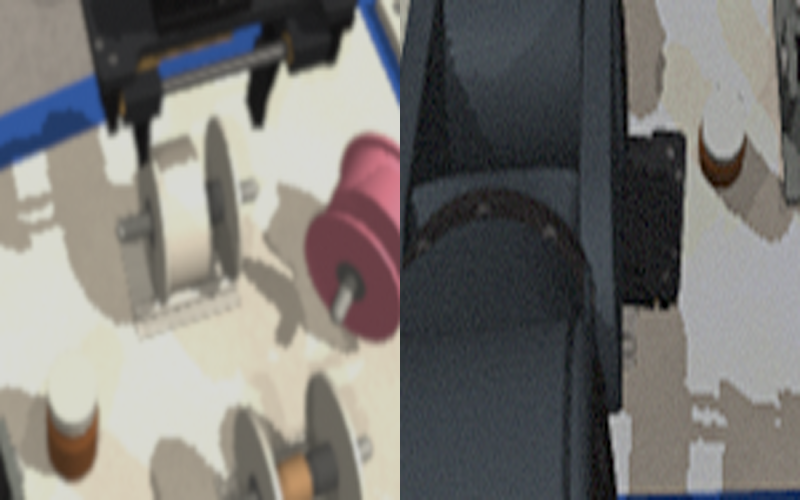

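Run:
```python
from h import *
s=lambda u:((u-np.array([260,160]))*[400/170,500/130]).round(0)
y=F[2];d=np.array([-np.sin(y),np.cos(y),0])
for n,o,z in(("fin-",-.0435,.125),("fin+",.0435,.125),("fl-",-.034,.099),("fl+",.034,.099),("stub-",-.065,.053),("stub+",.065,.053)):
    print(n,s(proj("scene",at(F,z)+o*d)[0]))
```

```text
fin- [142. 146.]
fin+ [245. 114.]
fl- [151. 173.]
fl+ [229. 148.]
stub- [113. 233.]
stub+ [255. 187.]
```

The white reel is the chosen one. Its stub tips (about (119,232) and (258,188) in the left crop) lie within about 3 mm of the prediction, and the fingers straddle the flanges. I'll descend and pinch.

Run:
```python
from h import *
print("hit",arm.line_to(at(F,.065),v=.08,threshold=6))
s=arm.get_state();print(s["tool_pos"],s["force"],s["time"])
if s["tool_pos"][2]<.068:
    arm.gripper_to(.030,30);print("w",arm.get_state()["grip_width"],arm.get_state()["force"])
    arm.line_to(at(F,.10),v=.06)
    s=arm.get_state();print("w",s["grip_width"],s["force"],s["time"])
a=arm.snapshot("scene")[120:290,230:430]
cv2.imwrite("pics/c.png",cv2.resize(a[...,::-1],None,fx=3,fy=3,interpolation=cv2.INTER_CUBIC))
```

```text
hit False
[0.464291   0.13203763 0.06526391] [-0.30339807  0.25067624  0.14617707] 5.6083
w 0.04177029450132196 [-0.11515661  1.37482579  4.85786876]
w 0.04145329504919888 [-0.46814103  0.65310438 -4.15486301] 7.1667
```

View pics/c.png

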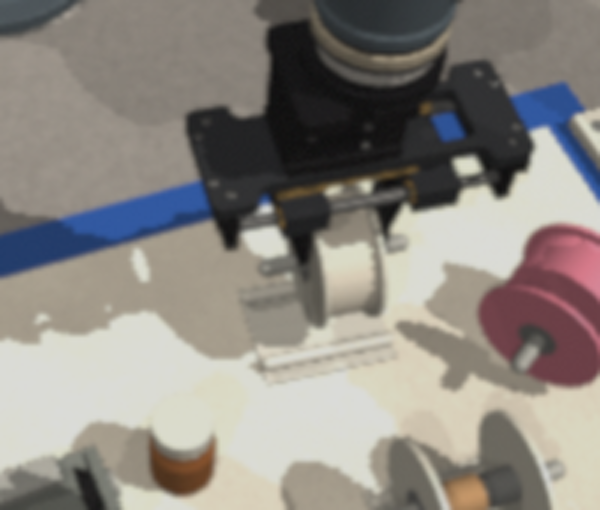

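The reel is held and fully squeezed (opening 41.5 mm, 4 N of weight), with stubs at crop (268,265) and (398,242). The rest is empty and the spent reel is untouched. Next I'll carry it over the cups and look.

Run:
```python
from h import *
arm.line_to(at(F,.20),v=.15)
arm.move_to(at(C,.20),rot(C[2]));arm.line_to(at(C,.15),v=.1)
s=arm.get_state();print(s["grip_width"],s["force"],s["time"],s["tool_pos"])
for c,(x0,x1,y0,y1) in(("scene",(160,300,210,370)),("top",(290,400,90,190))):
    im=arm.snapshot(c);cv2.imwrite(f"pics/{c}3full.png",im[...,::-1])
    im=cv2.resize(im[y0:y1,x0:x1,::-1],(400,int(400*(y1-y0)/(x1-x0))),interpolation=cv2.INTER_CUBIC);sc=400/(x1-x0)
    for o in(-.052,.052):
        cv2.polylines(im,[((proj(c,circ(*C,.138,o,.006))-[x0,y0]+.5)*sc).astype(int)],True,(0,0,255),1)
    for o in(-.058,.058):
        cv2.polylines(im,[((proj(c,circ(*C,.08,o,.018))-[x0,y0]+.5)*sc).astype(int)],True,(0,255,0),1)
    im=cv2.copyMakeBorder(im,0,460-im.shape[0],0,0,cv2.BORDER_CONSTANT) if im.shape[0]<460 else im[:460]
    globals()[c]=im
cv2.imwrite("pics/d.png",np.hstack([scene,top]))
```

```text
0.041565772017550476 [-0.49965298 -0.20009156 -3.06305914] 9.7833 [ 0.57338284 -0.1306065   0.15027028]
```

View pics/d.png

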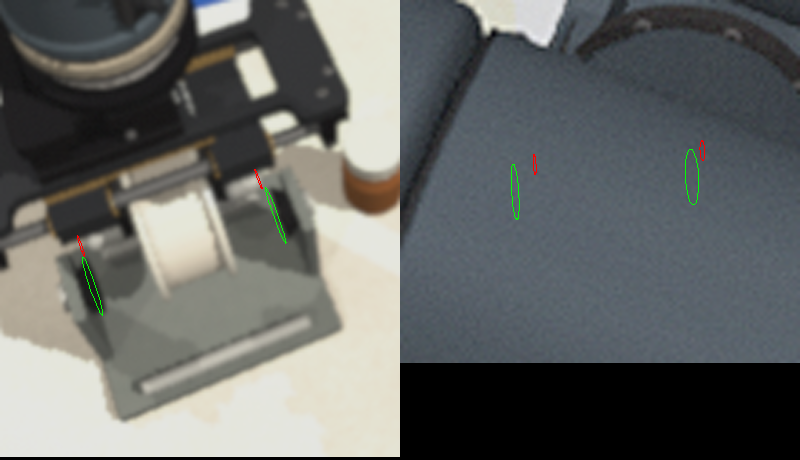

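Run:
```python
import cv2
im=cv2.imread("pics/scene3full.png")[255:325,175:285]
im=cv2.convertScaleAbs(im,alpha=1.5,beta=10)
cv2.imwrite("pics/e.png",cv2.resize(im,None,fx=7,fy=7,interpolation=cv2.INTER_CUBIC))
```

```text
(no output)
```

View pics/e.png

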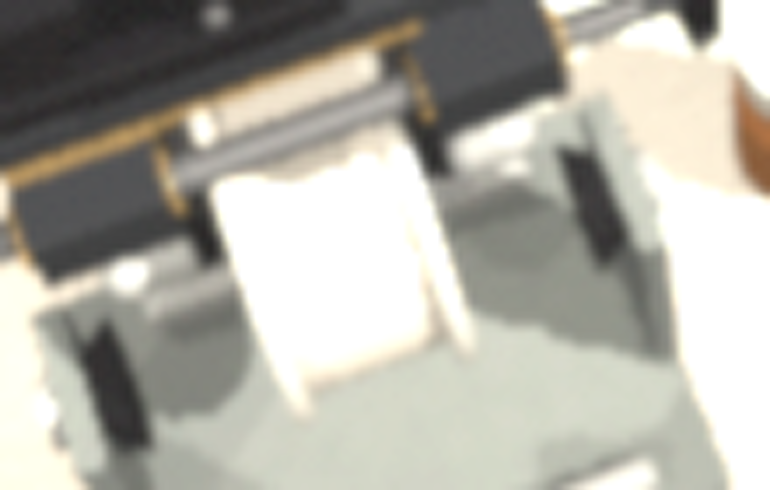

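The close crop shows the stubs at about (113,275) and (530,145) and the rims at about (130,385) and (582,208). Reel and cups share the same ~1.5 px offset from the projections, so they line up to about 2 mm. The flange bottoms run parallel to the cup line. I'll lower and release.

Run:
```python
from h import *
print("hit",arm.line_to(at(C,.092),v=.05,threshold=6))
s=arm.get_state();print(s["tool_pos"],s["force"],s["grip_width"],s["time"])
if s["tool_pos"][2]<.095:
    for w in(.05,.058,.064,.070):
        arm.gripper_to(w,30);s=arm.get_state();print(w,s["grip_width"],s["force"],s["moment"])
    arm.dwell(.3)
c="scene";im=arm.snapshot(c)[235:355,165:305]
cv2.imwrite("pics/f.png",cv2.resize(cv2.convertScaleAbs(im[...,::-1],alpha=1.3),None,fx=5,fy=5,interpolation=cv2.INTER_CUBIC))
print(arm.get_state()["time"])
```

```text
hit False
[ 0.57331998 -0.13114037  0.09237707] [ 0.57167573 -0.05179748 -3.79422576] 0.04164833339173537 11.1917
0.05 0.05038031497147273 [ 1.26695209 -0.47084727 -3.86852967] [0.00636051 0.01646591 0.00211077]
0.058 0.05796084497825928 [ 0.16179088  0.13029428 -3.39908679] [ 0.06709839  0.01147579 -0.018746  ]
0.064 0.06415392736543986 [-0.58219817 -0.32620955 -3.70499602] [ 0.05660391 -0.02743531 -0.02922485]
0.07 0.06986885021736822 [-0.03849585  1.32120501 -0.04975794] [0.06515684 0.0157228  0.04030703]
13.4083
```

View pics/f.png

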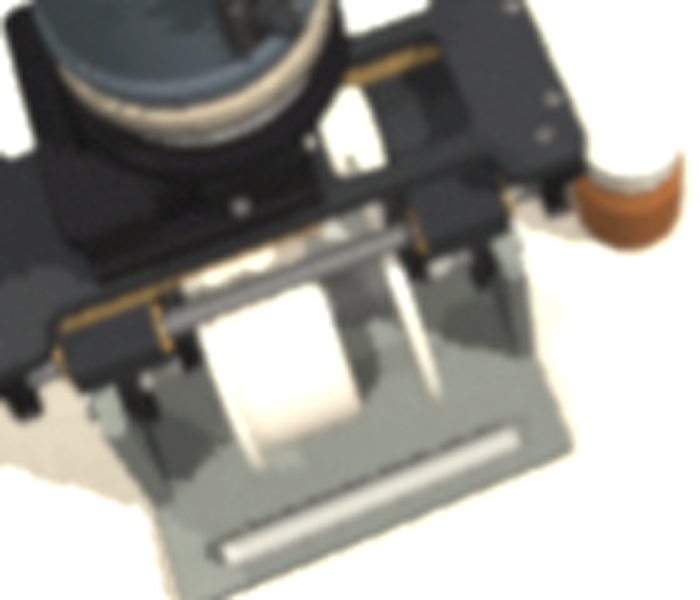

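The flanges have sprung apart (white edges at (255,465) and (435,395)) and the weight is off the gripper. I'll open a little more, lift clear and check.

Run:
```python
from h import *
arm.gripper_to(.076,30);print(arm.get_state()["force"])
print("hit",arm.line_to(at(C,.16),v=.08,threshold=5),arm.get_state()["tool_pos"],arm.get_state()["force"])
```

```text
[ 0.80002053 -0.37462252  0.25017432]
hit False [ 0.57257357 -0.13080554  0.15950685] [-0.69577579  0.10727979 -0.51956942]
```

Run:
```python
from h import *
arm.line_to(at(C,.25),v=.2);arm.move_to(np.array([.40,.30,.25]),rot(0))
out=[]
for c,(x0,x1,y0,y1) in(("scene",(165,305,235,375)),("top",(290,400,90,200))):
    im=arm.snapshot(c)
    for l in("full_center","spent_center"):print(c,l,[np.round(d["uv"],1).tolist() for d in arm.spot_point(c,l)])
    print("pred",proj(c,at(C,.08)))
    im=cv2.resize(im[y0:y1,x0:x1,::-1],(400,400),interpolation=cv2.INTER_CUBIC)
    out.append(cv2.convertScaleAbs(im,alpha=1.5 if c=="top" else 1.1))
cv2.imwrite("pics/g.png",np.hstack(out));print(arm.get_state()["time"])
```

```text
scene full_center [[223.6, 298.0], [359.5, 115.4], [416.5, 220.4]]
scene spent_center [[384.5, 285.6]]
pred [[224.50957714 297.05313344]]
top full_center [[343.3, 142.5], [165.4, 304.6], [176.4, 163.6]]
top spent_center [[226.3, 119.5]]
pred [[345.47350959 140.21736072]]
17.45
```

View pics/g.png

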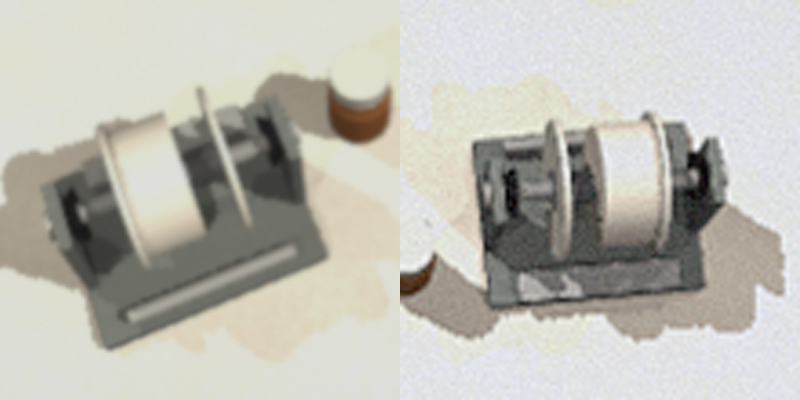

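Both stubs sit in the cups: top crop (515,190) and (697,175), scene crop (83,210) and (265,145). The flanges are about 27 px apart, as before the pinch. The reel centre is within about 3 px of the cups' midpoint in both views, and the spent reel is where it was.

Run:
```python
from cell import arm
arm.finish_job();print(arm.get_state()["time"])
```

```text
the job is handed in; nothing more can be done
the job is handed in; nothing more can be done
```

The full reel is loaded in the dispenser and the job is handed in, with the robot clock at about 17.5 s of the 38 s allowed. I pinched its flanges to the stop (41.5 mm opening at a 30 N grip), lowered it between the cups, opened the fingers in steps and moved the arm clear.

- **Seating:** in both final views the two stubs sit in the cups and the flanges are sprung apart to about their original spacing. The networks put the reel centre within about 3 px (about 6 mm) of where I had placed the cups' midpoint.
- **Release and retreat:** the reel's weight came off the gripper at release, and the lift-off met no contact.
- **Spent reel:** the networks found it within about 3 px of its starting pixels, so it did not move noticeably.
- **Disagreements:** the two cameras differed by about 5 mm on the cups' y position, so I used the mean. A close crop taken over the cups hinted at a slight axle tilt. The flange edges did not confirm it, and it is not visible in the final picture.

I did not measure the final axle angle or the flange squeeze directly, only judged them from the pictures.

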